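# Seal the food box lid with one pass of the fingertips

## Task

Seal the food box: run your fingertips along the row of five raised clips on the edge of its lid, pressing each clip gently all the way down in turn, beginning at the pull tongue, along the long side, round the corner and on to the last clip on the short side. Make it one continuous pass: from the first clip to the last keep the fingertips on the lid or within about 3 cm above it. Do not grasp, lift or shove the box, and leave everything else where it stands.

Things in the scene. Friction and masses are not known exactly. Their poses are not given: they have to be found in the camera images.
- box: lidded food box, loose, about 2 kg; body 145 x 215 mm, lid 160 (its x) x 230 (its y) mm with its flat top face 70 mm above the table. Origin: centre of the underside; z up. A row of five press-down clips runs along the lid's -x edge (long side), then its -y edge (short side). A low grip bar 75 x 14 mm, 16 mm high, stands on the middle of the lid
- tongue (a point): flat pull tongue of the lid, 18 mm wide, sticking 20 mm out of the lid's +y side at the end of the long side where the row of clips begins; the point is the middle of its top, 66 mm above the table, at (-66, 125) mm in the box's frame
- clip0_top (a point): first clip, on the long side beside the pull tongue, centre at (-66, 72) mm in the box's frame: middle of the clip's top face. Each clip is a ridge 46 mm long along the edge, 16 mm wide, with a flat 10 mm long in the middle and 24 degree ramps down to the lid at both ends; the point moves with the clip
- clip0 (a joint): how far clip 1 of the row is pressed, in m: 0 = up (top 8 mm above the lid's face), 0.006 = fully home against its stop (top 2 mm above the face). It sinks straight down against about 2.5 N of friction and stays where it is left; it may start up to 1 mm down
- clip1_top (a point): second clip, centre at (-66, 19) mm: middle of its top face, same shape as the first
- clip1 (a joint): the same for clip 2
- clip2_top (a point): third clip, last on the long side, before the corner, centre at (-66, -34) mm: middle of its top face, same shape as the first
- clip2 (a joint): the same for clip 3
- clip3_top (a point): fourth clip, first on the short side after the corner, centre at (-22, -101) mm: middle of its top face, same shape as the first
- clip3 (a joint): the same for clip 4
- clip4_top (a point): fifth and last clip, centre at (31, -101) mm: middle of its top face, same shape as the first
- clip4 (a joint): the same for clip 5
- plates: stack of 8 square white plates, 160 x 160 mm, 56 mm high, heavy; origin under its centre. Bystander; box and stack may stand in either place
- jar: bystander: amber glass jar, 44 mm across, 75 mm high, loose
- shaker: bystander: clear shaker with steel cap, 40 mm across, 85 mm high, loose
- mug: bystander: white mug, 76 mm across, 85 mm high, loose
- sauce: bystander: brown sauce bottle with white cap, 60 mm across, 160 mm high, loose
- bowl: bystander: white bowl, 100 mm across, 50 mm high, loose
- spoon: bystander: steel spoon, 180 mm long, lying loose
- spatula: bystander: spatula, 240 mm long, lying loose

How it is judged:
On the way, in this order (a step that is already met when the one before it is completed fails the run):
1. the fingertips press the first clip home (value of joint clip0 above 0.004 m and contact force between the fingers and box above 0.2 N), for 0.02 s.
2. the fingertips press the second clip home (value of joint clip1 above 0.004 m and contact force between the fingers and box above 0.2 N), for 0.02 s.
3. the fingertips press the third clip home (value of joint clip2 above 0.004 m and contact force between the fingers and box above 0.2 N), for 0.02 s.
4. the fingertips press the fourth clip home (value of joint clip3 above 0.004 m and contact force between the fingers and box above 0.2 N), for 0.02 s.
5. the fingertips press the fifth clip home (value of joint clip4 above 0.004 m and contact force between the fingers and box above 0.2 N), for 0.02 s.
At the end, for the whole second after the job is handed in: all five clips are at least 4 mm down (of 6), pressed by the fingertips in order; the box stands flat within 30 mm of its place and every bystander within 20 mm of its own (value of joint each of clip0, clip1, clip2, clip3, clip4 above 0.004 m and distance of box from where it was at the start of the episode below 0.03 m and height (world z) of box below 0.01 m and angle between box's own z axis and vertical below 0.05 rad and linear speed of box below 0.02 m/s and distance of each of jar, shaker, mug, sauce, bowl, spoon, spatula from where it was at the start of the episode below 0.02 m); the robot touches nothing.
It fails at once if the box is pressed hard (over 30 N) (contact force between the fingers and box above 30 N).
It fails at once if the box is lifted or tipped (10 mm, 0.1 rad) (height (world z) of box above 0.01 m or angle between box's own z axis and vertical above 0.1 rad).
It fails at once if the box is pushed more than 30 mm out of its place (distance of box from where it was at the start of the episode above 0.03 m).
It fails at once if between the first and the last clip the fingertips leave the lid (TCP more than 70 mm above its face) (value of joint clip0 above 0.004 m and not (value of joint clip4 above 0.004 m) and z of the grasp point in the frame of box above 0.14 m).
It fails at once if a bystander is moved more than 20 mm or knocked over (distance of any of jar, shaker, mug, sauce, bowl, spoon, spatula from where it was at the start of the episode above 0.02 m or angle between any of jar, shaker, mug, sauce, bowl's own z axis and vertical above 0.4 rad).
It also fails if it takes over 48 s, if anything falls off the work surface, if the arm or the gripper's body presses on something with over 40 N, if the wrist force passes 120 N, or if a joint passes its speed limit or range.

## Robot

A 6-joint arm with a two-finger parallel gripper is mounted at the origin on the work surface. World frame = base frame: x ahead of the robot, y to its left, z up, the work surface at z = 0. Lengths are in m, angles in rad, forces in N, time in s.
With the tool pointing down it reaches from about 0.325 to 0.85 m from the base axis. Payload 4.4 kg.
Tool frame: the origin (TCP) lies between the finger pads, 19 mm behind the fingertips; this is the grasp point; z points along the fingers, y is the line along which they close (so a half turn about z gives the same grasp; the last joint's range is limited). The gripper opens to 94 mm and grips with 3 to 60 N. Pads are 16 mm wide; open, the fingers measure 119 mm over their backs; the gripper's body (75 mm by 177 mm) begins 78 mm behind the grasp point.
Start: joints at [-1.49, 0.207, 1.542, -0, 1.393, -0.15], TCP at [0.132, -0.56, 0.224] pointing down, gripper open.
Joint ranges: [-2.73, 2.73], [-0.86, 2.22], [0.23, 2.46], [-1.11, 4.25], [0.08, 2.63], [-2.82, 2.82]. Speed limits (rad/s): [2.79, 2.79, 3.14, 3.14, 3.14, 3.14].

## Interface

Orientations are given as a 3x3 rotation matrix whose columns are the frame's x, y, z axes.
In Python, from workcell import bot gives the robot as it stands.
- The arm moves only by the shell command python3 -m handwheel 'ROWS' [OPENING]. ROWS is a JSON object of lists of equal length, an entry for each row: "dp": the shift along the tool's x, y, z each as a share of 1000 mm, from -1 to 1, a list of three; "dr": the turn, a rotation vector about the tool's x, y, z each as a share of 2 pi rad, from -1 to 1, a list of three. A call has 1 to 20 rows; each row shifts and turns the commanded pose from where the row before left it, along the tool's axes as they then stand; what a row does not reach is not made up. A row lasts 1/10 s, in which the tool goes at most 50 mm and 8.59 degrees, less where a joint would pass 70% of its speed; a pose out of reach is approached as far as the arm can. A call with a number of a shift or a turn outside -1 to 1 is refused whole. A call with a gripper value outside its range is refused whole. OPENING is the finger opening in mm, from 0 to 94, set as the call begins (- or left out, the last holds). The fingers move at their own pace and stop on an object; the grip force is fixed at half the most. Time passes only in rows, so rows that do not move let the fingers close. It gives the time, the measured TCP pose, the force, the opening and the grip force at its end, in the units of the state.
- bot.read_state(): the state, without advancing time (a new reading comes with each control period).
- bot.grab_frame(name): name is "side" or "top" or "wrist"; returns a dict with "frame" (400x640x3 uint8, red, green, blue), "fov_y" (degrees; the focal length in pixels is half the picture's height over the tangent of half this angle, whatever the lens; pixels are square), "cx", "cy" (the principal point, pixels), "view" (4x4, takes a point from world to camera coordinates). Camera axes: x right, y down, z forward; pixel columns grow to the right and rows downward; lengths in m; the calibration is good to about 2 mm. A picture is of the moment at which its call begins. There is no depth.
- bot.hand_in(): hands the job in; it is judged then, once.
The state is a dict: "time_s": time; "joint_pos": joint angles; "joint_vel": joint speeds; "joint_efforts": joint torques, N m; "tcp_pos": TCP position; "ee_rot": TCP orientation; "force": force on the tool from outside, world axes, zero at the start; "ft_torque": the same for the moment, N m; "gripper_width": finger opening in m; "gripper_force": force on a finger pad.
Only numpy, scipy, OpenCV 4.12 (cv2) and the standard library are available. Lean on these libraries where they do the work, as an engineer would, in place of code of your own. Each camera call takes 0.05 s, during which the arm holds its last target. There are 200 camera calls.

## Working session

There is one attempt and no reset: what is moved stays moved. The work goes in short steps, Python scripts to look and compute and a shell command to move; the robot and the scene stay as the last step left them, time stands still between calls to the robot, and variables do not carry over. Pictures are saved under pics/ and viewed, at most 10 in all, crops included, and the job is handed in when it is done.

```bash
mkdir -p pics; cat > h.py <<'E'
from workcell import bot
import numpy as np, cv2, json
def snap(n,out):
    f=bot.grab_frame(n); cv2.imwrite(out,cv2.cvtColor(f['frame'],cv2.COLOR_RGB2BGR))
    json.dump({k:np.array(f[k]).tolist() for k in('fov_y','cx','cy','view')},open(n+'.json','w')); return f
def ray(n,uv,z):
    c=json.load(open(n+'.json')); F=200/np.tan(np.radians(c['fov_y'])/2); V=np.array(c['view'])
    d=V[:3,:3].T@np.array([(uv[0]-c['cx'])/F,(uv[1]-c['cy'])/F,1]); o=-V[:3,:3].T@V[:3,3]
    return o+d*(z-o[2])/d[2]
def proj(n,p):
    c=json.load(open(n+'.json')); F=200/np.tan(np.radians(c['fov_y'])/2); V=np.array(c['view'])
    q=V[:3,:3]@np.array(p)+V[:3,3]; return q[:2]/q[2]*F+[c['cx'],c['cy']]
E
python3 - <<'E'
from h import *
for n in('top','side'):
    f=snap(n,f'pics/{n}0.png'); print(f['fov_y'],f['cx'],f['cy'],np.round(f['view'],3))
s=bot.read_state(); print(s)
E
```

```text
46.96310782882113 311.66248455704414 204.84165584241336 [[-2.500e-02 -1.000e+00  1.700e-02 -1.000e-03]
 [-9.930e-01  2.300e-02 -1.130e-01  5.580e-01]
 [ 1.120e-01 -1.900e-02 -9.930e-01  1.456e+00]
 [ 0.000e+00  0.000e+00  0.000e+00  1.000e+00]]
46.399663898538535 317.6590316163667 204.87721437439689 [[-0.811 -0.585 -0.006  0.45 ]
 [-0.33   0.467 -0.821  0.234]
 [ 0.482 -0.664 -0.572  0.914]
 [ 0.     0.     0.     1.   ]]
{'time_s': 0.1, 'joint_pos': array([-1.49050827e+00,  2.07346873e-01,  1.54276256e+00, -3.72794344e-05,
        1.39348593e+00, -1.50546197e-01]), 'joint_vel': array([ 6.88213100e-04, -6.00752019e-04, -1.05406951e-03, -8.61336568e-06,
        2.03783498e-03, -1.13153679e-03]), 'joint_efforts': array([-6.77157586e-04, -3.71864176e+01, -2.82293344e+01,  6.99808449e-02,
        3.11534072e-02, -5.10575876e-05]), 'tcp_pos': array([ 0.13145134, -0.55908625,  0.22322303]), 'ee_rot': array([[ 9.73474378e-01,  2.28795973e-01, -1.97197219e-04],
       [ 2.28795905e-01, -9.73472373e-01,  1.99330895e-03],
       [ 2.64095015e-04, -1.98555310e-03, -9.99997994e-01]]), 'force': array([ 0.43114395,  0.69134166, -0.2106863 ]), 'ft_torque': array([-0.02007284,  0.01379361, -0.02346127]), 'gripper_force': 0.0, 'gripper_width': 0.09389470312452868}
```

View pics/top0.png

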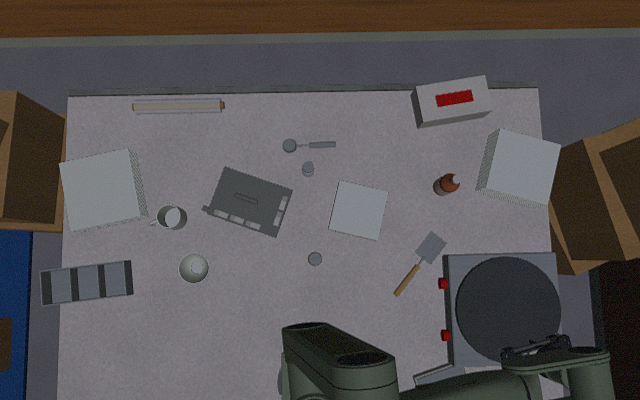

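View pics/side0.png

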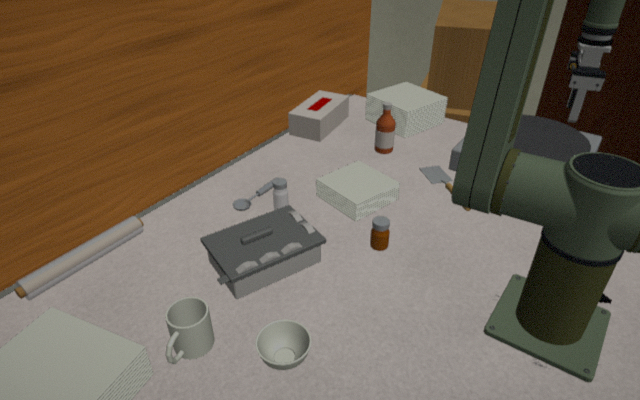

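The top view shows the box around (248,202), with its tongue at (206,209), clips along the lower-left edge and the right end. The jar is at (315,258), the shaker at (308,169) and the plates at (358,210). I'll enlarge crops of both views.

```bash
python3 - <<'E'
import cv2
a=cv2.imread('pics/top0.png')[155:250,190:310]; cv2.imwrite('pics/top0c.png',cv2.convertScaleAbs(cv2.resize(a,None,fx=6,fy=6,interpolation=cv2.INTER_CUBIC),alpha=1.6))
a=cv2.imread('pics/side0.png')[195:305,190:335]; cv2.imwrite('pics/side0c.png',cv2.convertScaleAbs(cv2.resize(a,None,fx=5,fy=5,interpolation=cv2.INTER_CUBIC),alpha=1.4))
E
```

```text
(no output)
```

View pics/top0c.png

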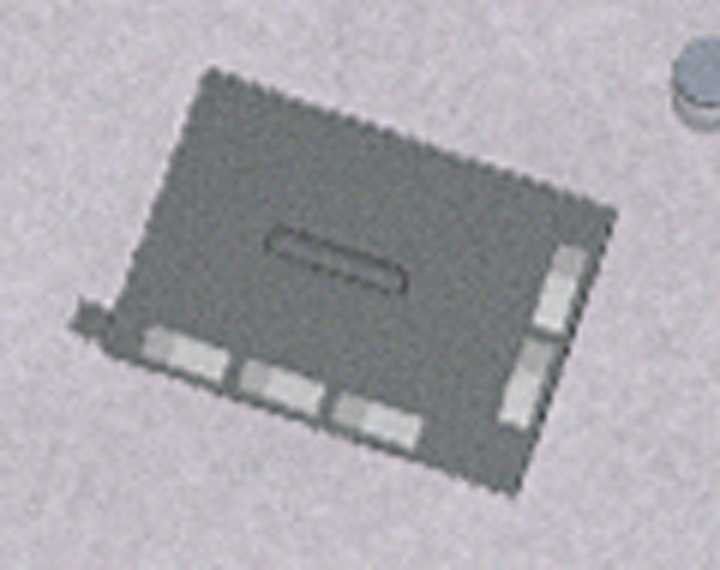

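View pics/side0c.png

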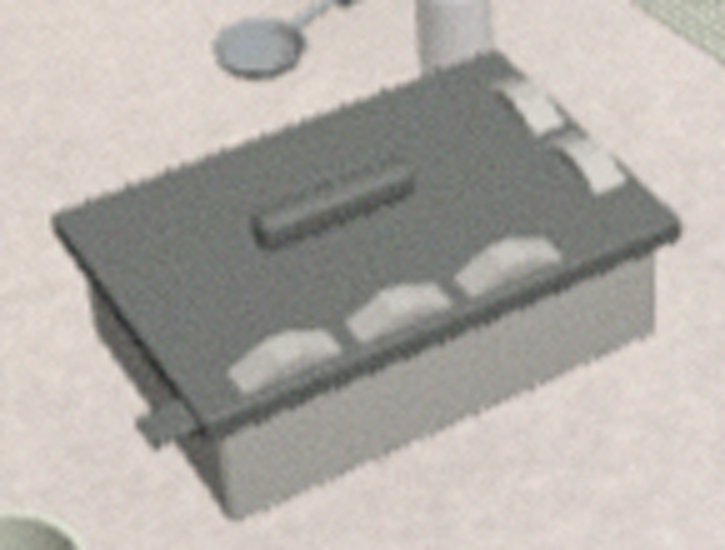

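The crops show the lid's corners clearly: top crop (208,70), (615,212), (517,495), (107,347), side crop (57,218), (497,53), (680,232), (207,430). All five clips are up. Next I fit the box pose to both views.

```bash
cat > fit.py <<'E'
from h import *
from scipy.optimize import least_squares
L=[(80,115),(80,-115),(-80,-115),(-80,115)]
top=np.array([(208,70),(615,212),(517,495),(107,347)])/6+[190,155]-.4
side=np.array([(57,218),(497,53),(680,232),(207,430)])/5+[190,195]-.4
def w(q,p,z): c,s=np.cos(q[2]),np.sin(q[2]); x,y=np.array(p)/1000; return [q[0]+c*x-s*y,q[1]+s*x+c*y,z]
for name,sets in(('top',[('top',top)]),('side',[('side',side)]),('both',[('top',top),('side',side)])):
    f=lambda q:np.concatenate([proj(n,w(q,l,.07))-m for n,ms in sets for l,m in zip(L,ms)])
    r=least_squares(f,[.5,.1,0]); print(name,np.round(r.x,4),np.round(r.fun,1))
q=r.x
if __name__=='__main__':
    for n,p in zip('T01234',[(-66,125),(-66,72),(-66,19),(-66,-34),(-22,-101),(31,-101)]): print(n,np.round(w(q,p,.078),4))
    for n,uv,z in(('jar',(315,258),.075),('shaker',(308,166),.085),('mug',(173,216),.085),('bowl',(194,266),.05)): print(n,ray('top',uv,z))
    s=bot.read_state(); print(s['ee_rot'])
E
python3 fit.py
```

```text
top [ 0.5692  0.1805 -0.36  ] [ 0.1 -0.6  0.8 -0.4  0.   0.3 -0.9  0.7]
side [ 0.568   0.1854 -0.3644] [-1.2  0.2  0.7 -0.1  1.3 -1.1 -0.7  0.4]
both [ 0.5691  0.1832 -0.3625] [-0.6 -0.6 -0.  -0.3 -0.9  0.4 -1.8  0.6 -0.8 -0.4  0.9 -0.7  1.5 -1.9
 -0.1 -0.5]
T [0.5517 0.3234 0.078 ]
0 [0.5329 0.2739 0.078 ]
1 [0.5141 0.2243 0.078 ]
2 [0.4953 0.1748 0.078 ]
3 [0.5127 0.0965 0.078 ]
4 [0.5623 0.0777 0.078 ]
jar [ 0.38705826 -0.01951466  0.075     ]
shaker [ 0.67487467 -0.00456248  0.085     ]
mug [0.52677403 0.41625681 0.085     ]
bowl [0.37144289 0.3592771  0.05      ]
[[ 9.73474378e-01  2.28795973e-01 -1.97197219e-04]
 [ 2.28795905e-01 -9.73472373e-01  1.99330895e-03]
 [ 2.64095015e-04 -1.98555310e-03 -9.99997994e-01]]
```

```bash
python3 -m handwheel '{"dp":[[0.034,-0.0256,0],[0.034,-0.0256,0],[0.034,-0.0256,0],[0.034,-0.0256,0],[0.034,-0.0256,0],[0.034,-0.0256,0],[0.034,-0.0256,0],[0.034,-0.0256,0],[0.034,-0.0256,0],[0.034,-0.0256,0],[0.034,-0.0256,0]],"dr":[[0,0,0],[0,0,0],[0,0,0],[0,0,0],[0,0,0],[0,0,0],[0,0,0],[0,0,0],[0,0,0],[0,0,0],[0,0,0]]}' 0
python3 -m handwheel '{"dp":[[0.0188,-0.0398,0],[0.0188,-0.0398,0],[0.0188,-0.0398,0],[0.0188,-0.0398,0],[0.0188,-0.0398,0],[0.0188,-0.0398,0],[0.0188,-0.0398,0],[0.0188,-0.0398,0],[0.0188,-0.0398,0],[0.0188,-0.0398,0],[0.0188,-0.0398,0]],"dr":[[0,0,-0.014],[0,0,-0.0],[0,0,0],[0,0,0],[0,0,0],[0,0,0],[0,0,0],[0,0,0],[0,0,0],[0,0,0],[0,0,0]]}'
```

```text
time_s: 1.2
tcp_pos: [0.4318, -0.1983, 0.2239]
ee_rot: [[0.973, 0.229, -0.0], [0.229, -0.973, 0.0], [-0.0, -0.0, -1.0]]
force: [0.9, -0.4, 0.2]
gripper_width: 0.0095
gripper_force: 0.0
time_s: 2.3
tcp_pos: [0.4937, 0.2816, 0.2237]
ee_rot: [[0.95, 0.314, -0.001], [0.314, -0.95, -0.001], [-0.001, 0.0, -1.0]]
force: [0.3, 0.7, -0.9]
gripper_width: 0.0004
gripper_force: 0.0
```

```bash
python3 -m handwheel '{"dp":[[0.0345,0.0199,0],[0,0,0.012],[0,0,0.012],[0,0,0.012],[0,0,0.012],[0,0,0.012],[0,0,0.012],[0,0,0.012],[0,0,0]],"dr":[[0,0,0],[0,0,-0.0202],[0,0,-0.0202],[0,0,-0.0202],[0,0,-0.0202],[0,0,-0.0202],[0,0,-0.0202],[0,0,-0.0202],[0,0,0]]}'
python3 - <<'E'
from fit import *
s=bot.read_state(); print(s['tcp_pos'],s['ee_rot'],s['joint_pos'])
a=snap('side','pics/s1.png')['frame'][130:310,180:340]; b=snap('top','pics/t1.png')['frame'][145:255,180:320]
a=cv2.resize(a,None,fx=3,fy=3); b=cv2.resize(b,None,fx=3,fy=3); b=cv2.copyMakeBorder(b,0,a.shape[0]-b.shape[0],0,0,0); a=np.hstack([a,b])[:,:800]
cv2.imwrite('pics/c1.png',cv2.convertScaleAbs(a[:,:,::-1],alpha=1.4))
tip=s['tcp_pos']-[0,0,.019]; print((proj('side',tip)-[180,130])*3,(proj('side',w(q,(-66,72),.078))-[180,130])*3)
w1=snap('wrist','pics/w1.png')
for p in [(-66,125),(-66,72),(-66,19),(-66,-34),(-22,-101)]: print(proj('wrist',w(q,p,.078)))
E
```

```text
time_s: 3.2
tcp_pos: [0.5312, 0.2711, 0.1375]
ee_rot: [[0.356, 0.935, -0.005], [0.935, -0.356, -0.002], [-0.004, -0.004, -1.0]]
force: [-0.5, -0.9, 0.4]
gripper_width: 0.0007
gripper_force: 0.0
top [ 0.5692  0.1805 -0.36  ] [ 0.1 -0.6  0.8 -0.4  0.   0.3 -0.9  0.7]
side [ 0.568   0.1854 -0.3644] [-1.2  0.2  0.7 -0.1  1.3 -1.1 -0.7  0.4]
both [ 0.5691  0.1832 -0.3625] [-0.6 -0.6 -0.  -0.3 -0.9  0.4 -1.8  0.6 -0.8 -0.4  0.9 -0.7  1.5 -1.9
 -0.1 -0.5]
[0.53116475 0.27105597 0.13752525] [[ 0.35584025  0.93453192 -0.00527399]
 [ 0.93454006 -0.35585345 -0.00179008]
 [-0.00354965 -0.00429177 -0.99998449]] [ 3.26799306e-01  3.36275970e-01  1.56620781e+00 -2.44784697e-06
  1.24467841e+00  6.90623124e-01]
[200.13741868 357.42604259] [200.94721835 404.7054241 ]
[312.06223606 144.65414767]
[312.49322652 215.89088545]
[312.87446157 278.90374339]
[313.21408697 335.03910609]
[362.39682737 397.64120436]
```

View pics/c1.png

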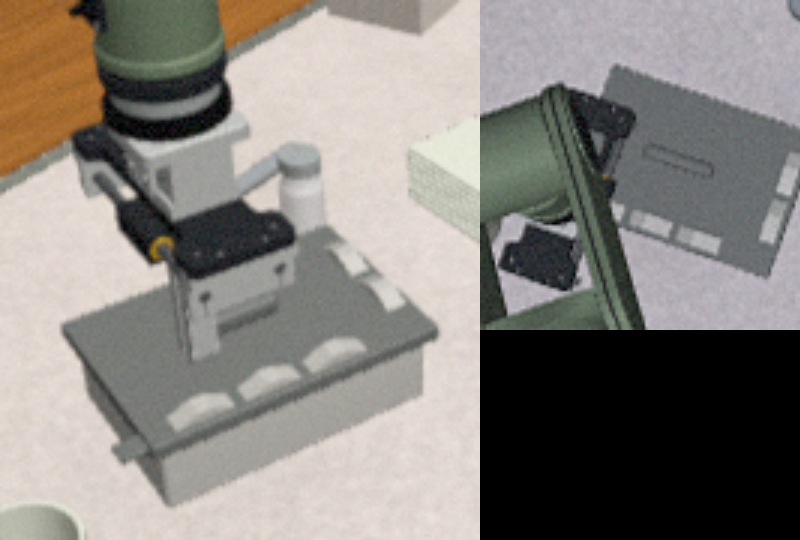

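View pics/w1.png

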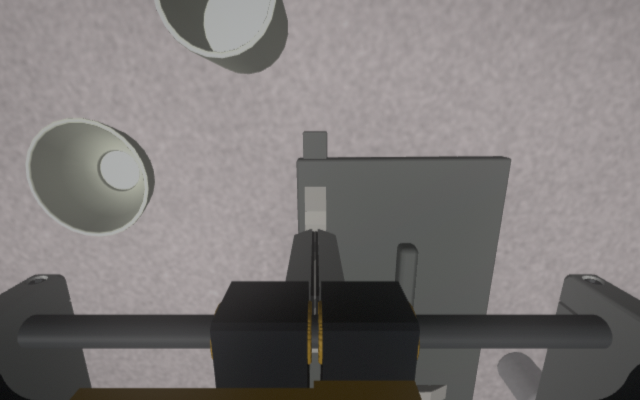

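The side crop shows the fingertips above the lid near clip 1. In the wrist view clip 1 is centred at column 315, in line with the fingers, and the lid's edge is at row 157, close to the fit. The pose is good to about 2 mm, so I descend.

```bash
python3 -m handwheel '{"dp":[[0.003,0.0005,0.012],[0,0,0.012],[0,0,0.011],[0,0,0]],"dr":[[0,0,0],[0,0,0],[0,0,0],[0,0,0]]}'
python3 -m handwheel '{"dp":[[0,0,0.002],[0,0,0.002],[0,0,0]],"dr":[[0,0,0],[0,0,0],[0,0,0]]}'
python3 -m handwheel '{"dp":[[0,0,0.002],[0,0,0]],"dr":[[0,0,0],[0,0,0]]}'
```

```text
time_s: 3.75
tcp_pos: [0.5327, 0.2737, 0.1023]
ee_rot: [[0.356, 0.935, -0.005], [0.935, -0.356, -0.002], [-0.003, -0.004, -1.0]]
force: [-0.8, 0.5, -0.3]
gripper_width: 0.0005
gripper_force: 0.0
time_s: 4.05
tcp_pos: [0.5349, 0.2744, 0.1013]
ee_rot: [[0.356, 0.935, 0.0], [0.935, -0.356, 0.0], [0.0, 0.0, -1.0]]
force: [-0.3, 0.2, 0.7]
gripper_width: 0.0004
gripper_force: 0.0
time_s: 4.25
tcp_pos: [0.5348, 0.2744, 0.0993]
ee_rot: [[0.356, 0.935, 0.0], [0.935, -0.356, 0.0], [0.0, 0.0, -1.0]]
force: [-0.4, 0.0, -0.3]
gripper_width: 0.0005
gripper_force: 0.0
```

```bash
python3 -m handwheel '{"dp":[[-0.001,-0.0015,0.002],[0,0,0]],"dr":[[0,0,0],[0,0,0]]}'
python3 -m handwheel '{"dp":[[0,0,0.002],[0,0,0]],"dr":[[0,0,0],[0,0,0]]}'
python3 -m handwheel '{"dp":[[0,0,0.002],[0,0,0]],"dr":[[0,0,0],[0,0,0]]}'
```

```text
time_s: 4.45
tcp_pos: [0.5325, 0.2739, 0.097]
ee_rot: [[0.356, 0.935, -0.001], [0.935, -0.356, -0.0], [-0.0, -0.0, -1.0]]
force: [0.9, 1.1, 0.2]
gripper_width: 0.0004
gripper_force: 0.0
time_s: 4.65
tcp_pos: [0.5328, 0.274, 0.0953]
ee_rot: [[0.356, 0.935, -0.0], [0.935, -0.356, -0.0], [-0.0, -0.0, -1.0]]
force: [0.2, 0.2, 1.0]
gripper_width: 0.0004
gripper_force: 0.4
time_s: 4.85
tcp_pos: [0.533, 0.274, 0.0932]
ee_rot: [[0.356, 0.935, -0.0], [0.935, -0.356, 0.0], [0.0, -0.0, -1.0]]
force: [0.2, 0.2, 1.4]
gripper_width: 0.0006
gripper_force: 0.7
```

```bash
python3 -m handwheel '{"dp":[[0,0,0.001],[0,0,0]],"dr":[[0,0,0],[0,0,0]]}'
python3 -m handwheel '{"dp":[[0,0,0.001],[0,0,0]],"dr":[[0,0,0],[0,0,0]]}'
```

```text
time_s: 5.05
tcp_pos: [0.533, 0.274, 0.0922]
ee_rot: [[0.356, 0.935, 0.0], [0.935, -0.356, 0.0], [0.0, 0.0, -1.0]]
force: [-0.4, -0.1, 2.2]
gripper_width: 0.0006
gripper_force: 0.9
time_s: 5.25
tcp_pos: [0.5329, 0.274, 0.0911]
ee_rot: [[0.356, 0.935, -0.0], [0.935, -0.356, 0.0], [0.0, -0.0, -1.0]]
force: [-1.4, 0.3, 0.9]
gripper_width: 0.0006
gripper_force: 0.8
```

```bash
python3 -m handwheel '{"dp":[[0,0,0.0005],[0,0,0]],"dr":[[0,0,0],[0,0,0]]}'
python3 -m handwheel '{"dp":[[0,0,0.0005],[0,0,0]],"dr":[[0,0,0],[0,0,0]]}'
```

```text
time_s: 5.45
tcp_pos: [0.533, 0.274, 0.0911]
ee_rot: [[0.356, 0.935, -0.0], [0.935, -0.356, 0.0], [0.0, -0.0, -1.0]]
force: [-2.1, -0.1, 4.9]
gripper_width: 0.0006
gripper_force: 2.2
time_s: 5.65
tcp_pos: [0.533, 0.274, 0.091]
ee_rot: [[0.356, 0.935, 0.0], [0.935, -0.356, 0.0], [0.0, 0.0, -1.0]]
force: [-3.2, -0.9, 7.3]
gripper_width: 0.0006
gripper_force: 3.3
```

Clip 1 is home: contact stopped at TCP z = 0.091 with about 7 N. Next, hop 53 mm along −x (tool) to clip 2.

```bash
python3 -m handwheel '{"dp":[[0,0,-0.006],[0,0,-0.006],[-0.0265,0,0],[-0.0265,0,0],[0,0,0],[0,0,0.003],[0,0,0]],"dr":[[0,0,0],[0,0,0],[0,0,0],[0,0,0],[0,0,0],[0,0,0],[0,0,0]]}'
```

```text
time_s: 6.35
tcp_pos: [0.5144, 0.225, 0.0991]
ee_rot: [[0.355, 0.935, 0.0], [0.935, -0.355, 0.0], [0.001, 0.0, -1.0]]
force: [-0.9, 0.1, -0.0]
gripper_width: 0.0002
gripper_force: 0.0
```

```bash
python3 -m handwheel '{"dp":[[0,0,0.002],[0,0,0.002],[0,0,0.002],[0,0,0.002],[0,0,0],[0,0,0.0008],[0,0,0]],"dr":[[0,0,0],[0,0,0],[0,0,0],[0,0,0],[0,0,0],[0,0,0],[0,0,0]]}'
```

```text
time_s: 7.05
tcp_pos: [0.5144, 0.2247, 0.091]
ee_rot: [[0.356, 0.935, 0.001], [0.935, -0.356, 0.001], [0.001, 0.0, -1.0]]
force: [-0.6, 1.0, 4.6]
gripper_width: 0.0004
gripper_force: 2.3
```

```bash
python3 -m handwheel '{"dp":[[0,0,-0.006],[0,0,-0.006],[-0.0265,0,0],[-0.0265,0,0],[0,0,0],[0,0,0.003],[0,0,0]],"dr":[[0,0,0],[0,0,0],[0,0,0],[0,0,0],[0,0,0],[0,0,0],[0,0,0]]}'
python3 -m handwheel '{"dp":[[0,0,0.002],[0,0,0.002],[0,0,0.002],[0,0,0.002],[0,0,0],[0,0,0.001],[0,0,0]],"dr":[[0,0,0],[0,0,0],[0,0,0],[0,0,0],[0,0,0],[0,0,0],[0,0,0]]}'
```

```text
time_s: 7.75
tcp_pos: [0.4954, 0.1753, 0.0992]
ee_rot: [[0.356, 0.935, -0.0], [0.935, -0.356, 0.0], [0.0, -0.0, -1.0]]
force: [0.9, -0.5, 0.2]
gripper_width: 0.0004
gripper_force: 0.0
time_s: 8.45
tcp_pos: [0.4955, 0.1752, 0.091]
ee_rot: [[0.356, 0.935, 0.0], [0.935, -0.356, 0.001], [0.001, 0.0, -1.0]]
force: [-0.6, 0.5, 5.0]
gripper_width: 0.0004
gripper_force: 2.3
```

```bash
python3 -m handwheel '{"dp":[[0,0,-0.006],[0,0,-0.006],[-0.0335,0.011,0],[-0.0335,0.011,0],[0,0.022,0],[0,0,0],[0,0,0.003],[0,0,0]],"dr":[[0,0,0],[0,0,0],[0,0,0],[0,0,0],[0,0,0],[0,0,0],[0,0,0],[0,0,0]]}'
python3 fit.py >/dev/null; python3 - <<'E'
from fit import *
f=snap('side','pics/s2.png')['frame'][130:310,180:340]
cv2.imwrite('pics/c2.png',cv2.convertScaleAbs(cv2.resize(f,None,fx=4,fy=3.3)[:,:,::-1],alpha=1.4))
E
```

```text
time_s: 9.25
tcp_pos: [0.5113, 0.0973, 0.0988]
ee_rot: [[0.355, 0.935, -0.002], [0.935, -0.355, 0.0], [-0.001, -0.002, -1.0]]
force: [-0.5, 0.1, -0.1]
gripper_width: 0.0003
gripper_force: 0.0
top [ 0.5692  0.1805 -0.36  ] [ 0.1 -0.6  0.8 -0.4  0.   0.3 -0.9  0.7]
side [ 0.568   0.1854 -0.3644] [-1.2  0.2  0.7 -0.1  1.3 -1.1 -0.7  0.4]
both [ 0.5691  0.1832 -0.3625] [-0.6 -0.6 -0.  -0.3 -0.9  0.4 -1.8  0.6 -0.8 -0.4  0.9 -0.7  1.5 -1.9
 -0.1 -0.5]
```

View pics/c2.png

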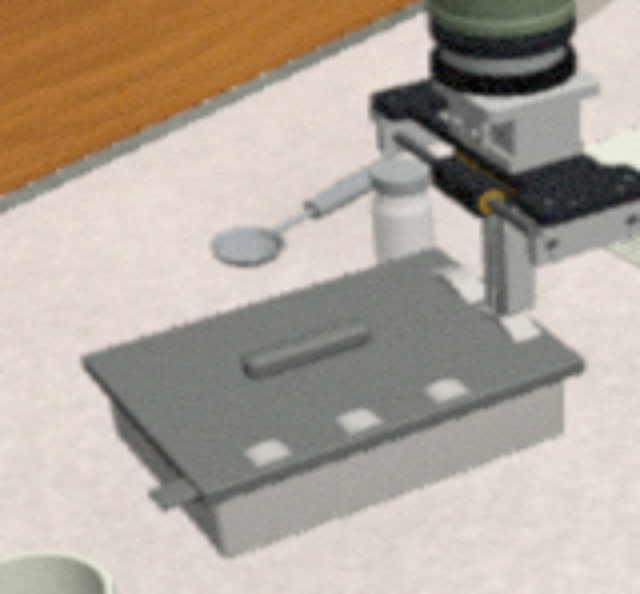

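Clips 1–3 are down to slivers at (268,452), (360,420) and (447,390), and the fingers are over clip 4 at about (510,310). I press it next.

```bash
python3 -m handwheel '{"dp":[[0,0.001,0.002],[0,0,0.002],[0,0,0.002],[0,0,0.002],[0,0,0],[0,0,0.001],[0,0,0]],"dr":[[0,0,0],[0,0,0],[0,0,0],[0,0,0],[0,0,0],[0,0,0],[0,0,0]]}'
```

```text
time_s: 10.0
tcp_pos: [0.5135, 0.0963, 0.091]
ee_rot: [[0.356, 0.935, -0.0], [0.935, -0.356, 0.0], [-0.0, -0.0, -1.0]]
force: [-2.3, 1.0, 5.5]
gripper_width: 0.0004
gripper_force: 2.7
```

```bash
python3 -m handwheel '{"dp":[[0,0,-0.006],[0,0,-0.006],[0,0.0265,0],[0,0.0265,0],[0,0,0],[0,0,0.003],[0,0,0]],"dr":[[0,0,0],[0,0,0],[0,0,0],[0,0,0],[0,0,0],[0,0,0],[0,0,0]]}'
python3 -m handwheel '{"dp":[[0,0,0.002],[0,0,0.002],[0,0,0.002],[0,0,0.002],[0,0,0],[0,0,0.001],[0,0,0]],"dr":[[0,0,0],[0,0,0],[0,0,0],[0,0,0],[0,0,0],[0,0,0],[0,0,0]]}'
```

```text
time_s: 10.7
tcp_pos: [0.5614, 0.0777, 0.0986]
ee_rot: [[0.355, 0.935, -0.003], [0.935, -0.355, 0.0], [-0.001, -0.003, -1.0]]
force: [-1.5, 0.0, -0.0]
gripper_width: 0.0006
gripper_force: 0.0
time_s: 11.4
tcp_pos: [0.5632, 0.0775, 0.0911]
ee_rot: [[0.356, 0.935, 0.0], [0.935, -0.356, 0.0], [0.0, 0.0, -1.0]]
force: [-2.1, 0.1, 5.2]
gripper_width: 0.0001
gripper_force: 2.4
```

Clip 5 is home. Now I retreat upwards and check.

```bash
python3 -m handwheel '{"dp":[[0,0,-0.01],[0,0,-0.03],[0,0,-0.03],[0,0,-0.03],[0,0,-0.03],[0,0,0],[0,0,0],[0,0,0]],"dr":[[0,0,0],[0,0,0],[0,0,0],[0,0,0],[0,0,0],[0,0,0],[0,0,0],[0,0,0]]}'
python3 - <<'E'
from h import *
f=snap('side','pics/s3.png')['frame'][130:400,130:400]
cv2.imwrite('pics/c3.png',cv2.convertScaleAbs(cv2.resize(f,None,fx=2.2,fy=2.2)[:,:,::-1],alpha=1.4))
E
```

```text
time_s: 12.2
tcp_pos: [0.562, 0.0774, 0.2188]
ee_rot: [[0.356, 0.935, -0.003], [0.935, -0.356, -0.0], [-0.001, -0.003, -1.0]]
force: [-0.1, 0.0, -0.1]
gripper_width: 0.0006
gripper_force: 0.0
```

View pics/c3.png

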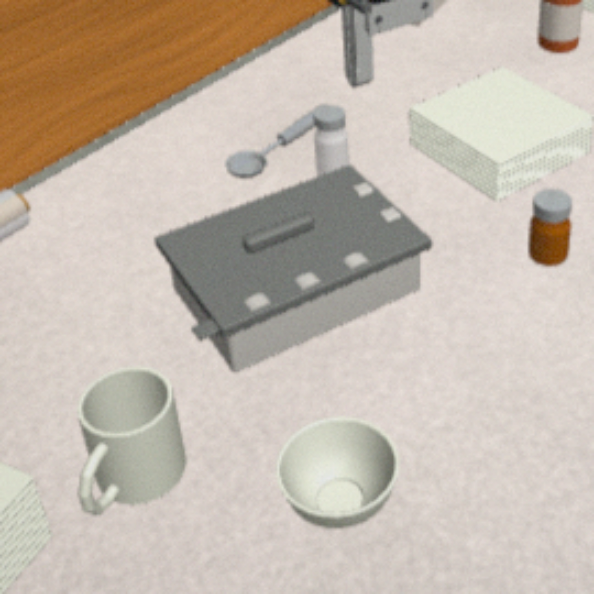

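All five clips are pressed down, showing only their flats at (258,301), (307,281), (356,261), (391,215) and (364,190). The box and bystanders are in place and the arm is clear.

```bash
python3 -c "from workcell import bot; print(bot.hand_in())"
```

```text
the job is handed in; nothing more can be done
None
```

I pressed all five clips fully down in order, in one pass with about 5–7 N at the end of each press; the last picture shows the box and the bystanders near it still in place, and I've handed in the job (the hand-in gave no verdict).

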